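Tilt the setting table and pin it

ROBOT

A 6-joint arm with a two-finger parallel gripper is mounted at the origin on the work surface. World frame = base frame: x ahead of the robot, y to its left, z up, the work surface at z = 0. Lengths are in m, angles in rad, forces in N, time in s.
With the tool pointing down it reaches from about 0.35 to 0.85 m from the base axis. Payload 8.1 kg.
Tool frame: the origin (TCP) lies between the finger pads; the fingertips stand 11 mm ahead of it and the grasp point (between the pads) lies 8 mm behind it (tips_ahead is the z of the fingertips in the tool frame, in m); z points along the fingers, y is the line along which they close (so a half turn about z gives the same grasp; the last joint's range is limited). The gripper opens to 93 mm and grips with 3 to 60 N. Pads are 15 mm wide; open, the fingers measure 128 mm over their backs; the gripper's body (75 mm by 188 mm) begins 65 mm behind the grasp point.
Start: joints at [1.029, 0.13, 1.488, -0, 1.523, -0.085], TCP at [0.265, 0.538, 0.23] pointing down, gripper open.
Joint ranges: [-2.96, 2.96], [-0.89, 2.26], [0.02, 2.5], [-1.34, 4.48], [0, 2.73], [-2.66, 2.66]. Speed limits (rad/s): [2.39, 2.39, 2.79, 3.14, 3.14, 3.14].

INTERFACE

Orientations are given as a rotation vector (axis times angle).
In Python, from plant import read_state, read_camera, close_job, tips_ahead gives the robot as it stands. The module is installed in compiled form; this text tells all that it offers.
- The arm moves only by the tool move_arm, never from a script. Its argument "plan" is a list of rows, each a list of 7 numbers: the turn, a rotation vector about the tool's x, y, z in units of 6 degrees (1.0 is 6 degrees), then the shift along the tool's x, y, z in units of 25 mm (1.0 is 25 mm), then the finger opening in mm, from 0 to 93. A call has exactly 10 rows; each row shifts and turns the commanded pose from where the row before left it, along the tool's axes as they then stand; what a row does not reach is not made up. A row lasts 1/10 s, in which the tool goes at most 50 mm and 8.59 degrees, less where a joint would pass 70% of its speed; a pose out of reach is approached as far as the arm can. A call is refused whole if a number of a shift passes 1 or a number of a turn 1, either way. A call with a gripper value outside its range is refused whole. The fingers move at their own pace and stop on an object; "force" is the grip in N (left out, the last holds). Time passes only in rows, so rows that do not move let the fingers close, or fill a call up. It gives the time, the measured TCP pose, the force, the opening and the grip force at its end, in the units of the state.
- read_state(): the state, without advancing time (a new reading comes with each control period).
- read_camera(name): name is "scene" or "side" or "wrist"; returns a dict with "frame" (420x560x3 uint8, red, green, blue), "z_map" (420x560 float32, m along the optical axis (not along the pixel's ray), 0 where there is no reading), "fx", "fy", "cx", "cy" (pixels), "rvec" (rotation vector, rad) and "tvec" (3), from world to camera coordinates, as OpenCV has them. Camera axes: x right, y down, z forward; pixel columns grow to the right and rows downward; lengths in m; the calibration is good to about 2 mm. A picture is of the moment at which its call begins.
- close_job(): hands the job in; it is judged then, once.
The state is a dict: "t": time; "q": joint angles; "dq": joint speeds; "joint_torque": joint torques, N m; "tool_pos": TCP position; "orientation": TCP orientation; "force": force on the tool from outside, world axes, zero at the start; "wrist_torque": the same for the moment, N m; "opening": finger opening in m; "gripper_force": force on a finger pad.
Only numpy, scipy, OpenCV 4.12 (cv2) and the standard library are available. Lean on these libraries where they do the work, as an engineer would, in place of code of your own. Each camera call takes 0.05 s, during which the arm holds its last target. There are 200 camera calls.

TASK

Swing the jeweller's tilting table by its black ball lever, ball end upward, until the middle of the three holes in its index plate lines up with the hole in the two steel cheeks at its side. Then push the long locking pin from the outside through cheek, index plate and cheek, right home so that its square head is up against the outer cheek, and let go. Leave everything else on the bench where it is.

Things in the scene. Friction and masses are not known exactly. Their poses are not given: they have to be found in the camera images.
- fixture: Fixed steel stand of the tilting table. Origin: centre of the underside of its 170 x 250 x 14 mm base, z up. Trunnion axis along its y at x = 0, z = 110 mm. At -y two upright cheeks, x = -35..35 mm, up to z = 185 mm: outer y = -110..-102, inner y = -86..-78 mm; the index plate swings between. Boss 32 mm across, 6 mm out from the outer cheek at the axis. Plain cheek y = 80..90, up to z = 140 mm.
- tilt_table (a joint): Tilt of the table, rad, -0.5..1.2: 0 = level, growing as the ball goes up. Starts in -0.45..0.15. The hinge is stiff (friction 0.3 N m, 2 to 3 N at the ball), nearly balanced, and stays where it is left. The index plate's three holes meet the cheek hole at 0.05, 0.5 and 0.95; the middle one, 0.5, is wanted.
- ball (a point): Centre of the black ball (28 mm diameter) at the end of the tilt lever, 140 mm from the trunnion axis: at tilt a it is at fixture x = -140 cos a, y = 0, z = 110 + 140 sin a mm. Its 11 mm stem runs radially to the table's edge, 60 mm from the axis.
- cheek_hole (a point): Centre of the mouth of the outer cheek's round 17 mm hole, on its outer face: fixture (0, -110, 165) mm. The inner cheek has the same hole in line. The pin enters here, travelling along the fixture's +y.
- index_hole (a point): Centre of the middle hole (17 mm) in the table's aluminium index plate (8 mm thick), 55 mm from the trunnion axis; moves with the table. With the table at tilt 0.5 it is at fixture (0, -94, 165) mm.
- pin: Long locking pin, steel, about 0.18 kg, loose, lying on a flat of its head with its axis 10 mm above the bench. Origin on the axis at the shoulder between head and shank; x towards the nose. Square head 20 x 20 mm, x = -55..0 mm; round shank 14 mm diameter, x = 0..60 mm, the last 14 mm tapering to 5 mm at the nose.
- pin_tip (a point): Nose of the long pin, on its axis, 60 mm from the shoulder.
- stub: A stubby pin with the same 20 x 20 x 55 mm head but a shank only 26 mm long (too short to use). Origin and axes as for the long pin. It and the long pin may lie in either of two places. Leave it alone.
- mandrel: Ring mandrel standing upright: steel foot 70 mm diameter, 18 mm high, slim spike tapering from 28 to 14 mm up to 240 mm. It stands with its axis 215 to 235 mm out from the outer cheek, near the lane of the pin. Loose; leave it alone. Origin at the centre of its underside.
- hammer: Hammer, 240 mm, lying on the bench along its x axis, under 60 mm high. Leave it alone.
- file: File with a wooden handle, 165 mm along its x axis, 22 mm high, lying on the bench. Leave it alone.
- bench_block: Steel bench block, 55 x 55 x 25 mm. Leave it alone.
- findings: Open wooden compartment tray, 90 x 130 x 30 mm. Leave it alone.
- jar: Closed amber jar, 60 mm diameter, 75 mm high. Leave it alone.
- pliers: Pliers with black grips, about 150 mm along x, 12 mm high, lying on the bench. Leave them alone.
Mind the look-alikes: they are no part of the job. Leave any orange, purple or red look-alike of the pin alone.

How it is judged:
On the way, in this order (a step that is already met when the one before it is completed fails the run):
1. the table is swung so that its middle index hole faces the cheek hole (tilt 0.5 within 0.1) (value of joint tilt_table between 0.4 and 0.6 rad), for 0.2 s.
2. the long pin is through both cheeks and the index plate, its head against the outer cheek (y of pin in the frame of fixture between -0.118 and -0.104 m and y of pin_tip in the frame of fixture above -0.065 m and y of cheek_hole in the frame of pin between -0.006 and 0.006 m and z of cheek_hole in the frame of pin between -0.006 and 0.006 m and angle between the x axis of pin and the y axis of fixture, either way round below 0.14 rad and value of joint tilt_table between 0.43 and 0.57 rad), for 0.2 s.
At the end, for the whole second after the job is handed in: Table at tilt 0.5 within 0.07 rad; long pin along the fixture's y (within 0.14 rad) through the holes, its axis within 6 mm of the hole's centre in each direction, shoulder within 8 mm of the outer cheek's face, nose past the inner cheek; pin and table at rest (all of step 2 and linear speed of pin below 0.02 m/s and velocity of joint tilt_table between -0.05 and 0.05 rad/s); the robot touches nothing.
It fails at once if a bystander is shifted more than 30 mm (distance of any of stub, mandrel, hammer, file, bench_block, findings, jar, pliers from where it was at the start of the episode above 0.03 m).
It also fails if it takes over 72 s, if anything falls off the work surface, if the arm or the gripper's body presses on something with over 40 N, if the wrist force passes 120 N, or if a joint passes its speed limit or range.

## Working session

There is one attempt and no reset: what is moved stays moved. The work goes in short steps, Python scripts to look and compute and a tool call to move; the robot and the scene stay as the last step left them, time stands still between calls to the robot, and variables do not carry over. Pictures are saved under pics/ and viewed, at most 10 in all, crops included, and the job is handed in when it is done.

Besides the shell and the picture viewer there is one more tool, called after "Emit:" by a JSON object that holds its "method" and its "body", one argument or row to a line. move_arm: Moves the arm, as the interface text tells. Its arguments: {"type":"object","properties":{"plan":{"type":"array","items":{"type":"array","items":{"type":"number"}}},"force":{"type":"number"}},"required":["plan"]}

```bash
mkdir -p pics
cat > h.py <<'E'
import numpy as np, cv2
from plant import *
from scipy.spatial.transform import Rotation as R
def cloud(c):
    z=c['z_map']; v,u=np.indices(z.shape)
    P=np.dstack([(u-c['cx'])/c['fx']*z,(v-c['cy'])/c['fy']*z,z])
    Rm=R.from_rotvec(np.ravel(c['rvec'])).as_matrix()
    return (P-np.ravel(c['tvec']))@Rm
def ray(c,u,v,h):
    Rm=R.from_rotvec(np.ravel(c['rvec'])).as_matrix(); o=-Rm.T@np.ravel(c['tvec'])
    d=Rm.T@np.array([(u-c['cx'])/c['fx'],(v-c['cy'])/c['fy'],1]); return o+d*(h-o[2])/d[2]
def proj(c,p):
    return cv2.projectPoints(np.array(p,float).reshape(-1,1,3),np.ravel(c['rvec']),np.ravel(c['tvec']),np.array([[c['fx'],0,c['cx']],[0,c['fy'],c['cy']],[0,0,1.]]),None)[0].reshape(-1,2)
def save(c,n): cv2.imwrite('pics/'+n,c['frame'][:,:,::-1])
E
python3 - <<'E'
from h import *
import pickle
cs={n:read_camera(n) for n in('scene','side','wrist')}
for n,c in cs.items(): save(c,n+'0.png'); print(n,c['fx'],np.ravel(c['rvec']),np.ravel(c['tvec']))
pickle.dump(cs,open('c0.pkl','wb')); s=read_state(); print(s['t'],s['tool_pos'],s['orientation'],tips_ahead,s['opening'])
E
```

```text
scene 407.45583043966366 [ 2.22705671  0.60402891 -0.2756685 ] [-0.38322812 -0.11228172  1.62860312]
side 454.30937013374177 [ 2.14997122 -0.0213269   0.03216677] [-0.50698116  0.05280424  1.45633822]
wrist 322.99060850670384 [-2.47633368 -1.54266812 -0.19667679] [-0.60041057 -0.02938231  0.388333  ]
0.15 [0.26441152 0.5381325  0.22883929] [-7.11195773e-01 -3.05959949e+00  2.13489126e-03] 0.011 0.09285652558732449
```

View pics/scene0.png

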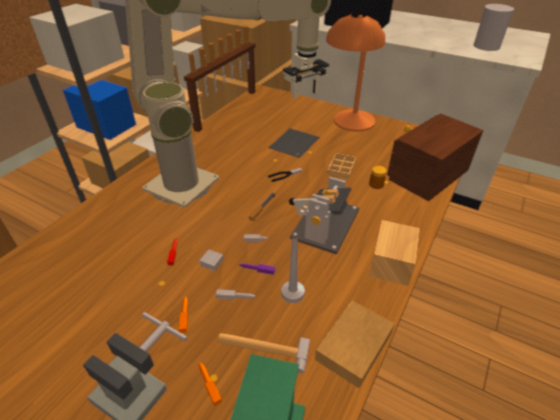

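View pics/side0.png

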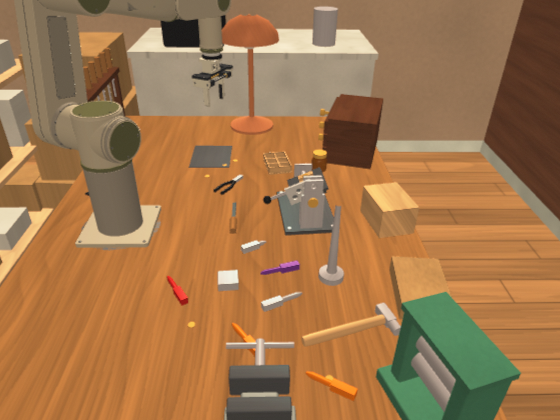

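The long grey pin is at scene (235,294) / side (282,299) and the stub at scene (255,238). The fixture is at side (305,205) with the ball at (267,200), and the mandrel is at side (333,250). Next I'll measure.

Run:
```python
from h import *
import pickle
cs=pickle.load(open('c0.pkl','rb'))
ims=[]
for n,(x0,y0,x1,y1) in dict(scene=(200,160,370,320),side=(220,140,390,300)).items():
    c=cs[n]; ims.append(cv2.resize(c['frame'][y0:y1,x0:x1,::-1],None,fx=2.35*1,fy=2.35*1.0,interpolation=cv2.INTER_CUBIC))
    W=cloud(c); 
cv2.imwrite('pics/crop0.png',np.hstack(ims))
for n,pts in dict(scene=[(235,294),(222,293),(248,296),(255,238),(293,292),(211,260),(328,230),(314,205),(378,178)],side=[(282,299),(270,302),(295,295),(254,245),(332,274),(228,280),(267,200),(300,230),(311,200)]).items():
    W=cloud(cs[n])
    for u,v in pts: print(n,u,v,W[v,u].round(4))
# fixture base mask: points at height 14mm
for n in('scene','side'):
    W=cloud(cs[n]); 
    m=(abs(W[...,2]-.014)<.006)&(W[...,0]>.4)&(W[...,0]<.9)&(W[...,1]>-.1)&(W[...,1]<.6)&(cs[n]['frame'].max(2)<110)&(cs[n]['frame'].astype(int).ptp(2)<25) if False else (abs(W[...,2]-.014)<.006)&(cs[n]['frame'].max(2)<110)&(np.ptp(cs[n]['frame'].astype(int),axis=2)<30)
    nl,l,st,ce=cv2.connectedComponentsWithStats(m.astype(np.uint8))
    for i in range(1,nl):
        if st[i,4]>80:
            P=W[l==i]; print(n,st[i],P.mean(0).round(3),cv2.minAreaRect(P[:,:2].astype(np.float32)))
```

```text
scene 235 294 [ 0.5068 -0.3503  0.0192]
scene 222 293 [ 0.4728 -0.3679  0.0213]
scene 248 296 [ 0.5426 -0.3356  0.0166]
scene 255 238 [ 0.4312 -0.1242  0.0177]
scene 293 292 [ 0.6521 -0.2616  0.0243]
scene 211 260 [ 0.3674 -0.2821  0.0236]
scene 328 230 [ 0.6414 -0.0033  0.0566]
scene 314 205 [ 0.5964 -0.0306  0.1656]
scene 378 178 [0.6833 0.3604 0.052 ]
side 282 299 [ 0.5053 -0.3491  0.0128]
side 270 302 [ 0.4741 -0.3668  0.02  ]
side 295 295 [ 0.5397 -0.3353  0.0132]
side 254 245 [ 0.4292 -0.1266  0.0171]
side 332 274 [ 0.6449 -0.2647  0.0224]
side 228 280 [ 0.3627 -0.287   0.0236]
side 267 200 [0.469  0.0564 0.0607]
side 300 230 [ 0.5719 -0.0487  0.0152]
side 311 200 [ 0.6017 -0.0395  0.1204]
scene [ 292  205   66   47 1060] [0.629 0.046 0.014] ((0.6004658341407776, 0.07079938799142838), (0.16514840722084045, 0.24575288593769073), 5.254804611206055)
side [285 209  48  25 248] [ 0.63  -0.02   0.012] ((0.6232790350914001, -0.021912947297096252), (0.1974116563796997, 0.09794826805591583), 37.433555603027344)
```

View pics/crop0.png

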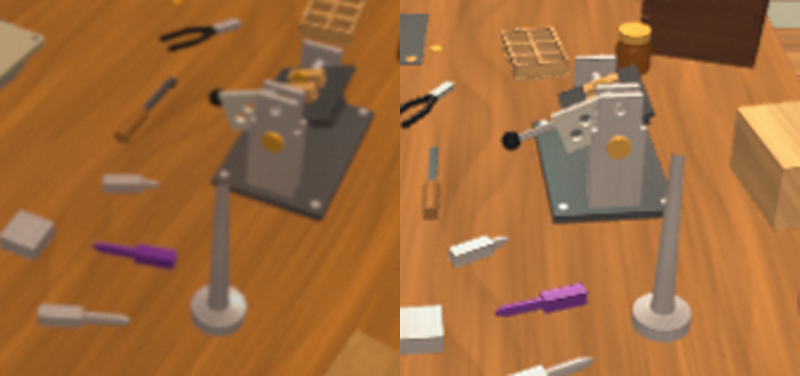

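The crops show the middle cheek hole near side crop (622,98), a brass boss at (617,147), the ball at (511,140) and the mandrel standing in front and to the right. Next come numeric fits.

Run:
```python
from h import *
import pickle
cs=pickle.load(open('c0.pkl','rb'))
def tri(a,pa,b,pb):
    rows=[]
    for c,(u,v) in((a,pa),(b,pb)):
        P=np.hstack([R.from_rotvec(np.ravel(c['rvec'])).as_matrix(),np.ravel(c['tvec'])[:,None]])
        x,y=(u-c['cx'])/c['fx'],(v-c['cy'])/c['fy']; rows+=[x*P[2]-P[0],y*P[2]-P[1]]
    X=np.linalg.svd(np.array(rows))[2][-1]; return X[:3]/X[3]
pb={}
for n,(u,v) in dict(scene=(293,202),side=(267,200)).items():
    c=cs[n]; f=c['frame'].max(2); m=(f[v-9:v+9,u-8:u+8]<45); ys,xs=np.nonzero(m); pb[n]=(xs.mean()+u-8,ys.mean()+v-9); print(n,pb[n],m.sum())
print('ball',tri(cs['scene'],pb['scene'],cs['side'],pb['side']))
for n in('scene','side'):
    W=cloud(cs[n]); x,y,z=W[...,0],W[...,1],W[...,2]; f=cs[n]['frame'].astype(int)
    # pin
    for nm,cx,cy in(('pin',.507,-.35),('stub',.43,-.125)):
        m=(np.hypot(x-cx,y-cy)<.09)&(z<.05)&(f.max(2)>90)&(np.ptp(f,axis=2)<45)
        k,l,st,ce=cv2.connectedComponentsWithStats(m.astype(np.uint8)); i=1+st[1:,4].argmax(); P=W[l==i]
        print(n,nm,st[i],'rect',cv2.minAreaRect(P[:,:2].astype(np.float32)),'z',np.percentile(P[:,2],[5,50,95]).round(4))
        d=np.linalg.svd(P[:,:2]-P[:,:2].mean(0),full_matrices=False)[2][0]; d*=np.sign(d[0]); t=P[:,:2]@d; w=P[:,:2]@[-d[1],d[0]]; print('  dir',np.degrees(np.arctan2(d[1],d[0])),'tip',t.max()*d+np.median(w)*np.array([-d[1],d[0]]),'tail',t.min()*d+np.median(w)*np.array([-d[1],d[0]]))
    m=(abs(x-.607)<.05)&(abs(y+.04)<.02)&(z>.06)&(z<.18)&(np.ptp(f,axis=2)<30); P=W[m]
    for _ in range(4):
        A=np.c_[P[:,[0,2]],np.ones(len(P))]; k=np.linalg.lstsq(A,P[:,1],rcond=None)[0]; r=P[:,1]-A@k; P=P[abs(r)<max(.003,np.std(r))]
    print(n,'cheek n',len(P),'yaw',np.degrees(np.arctan(k[0])),'tiltz',k[1],'y at x=.61,z=.165',k@[.61,.165,1],'x range',np.percentile(P[:,0],[1,50,99]))
    m=(np.hypot(x-.645,y+.262)<.05)&(z>.008)&(z<.24)&(np.ptp(f,axis=2)<30); P=W[m]; Q=P[(P[:,2]>.012)&(P[:,2]<.022)]; print('mandrel foot',cv2.minEnclosingCircle(Q[:,:2].astype(np.float32)),'top',P[P[:,2]>.2].mean(0))
w=cs['wrist'];Rm=R.from_rotvec(np.ravel(w['rvec'])).as_matrix();o=-Rm.T@np.ravel(w['tvec']);s=read_state();T=R.from_rotvec(s['orientation']).as_matrix()
print('cam in tool',T.T@(o-s['tool_pos']),'R',(T.T@Rm.T).round(2)); print('T',T.round(3))
```

```text
scene (np.float64(290.9), np.float64(201.3)) 10
side (np.float64(266.75757575757575), np.float64(199.3939393939394)) 33
ball [0.46806693 0.0571054  0.06297765]
scene pin [217 291  37   8 180] rect ((0.507473349571228, -0.35183119773864746), (0.10628393292427063, 0.018159234896302223), 24.30560302734375) z [0.0071 0.0166 0.0218]
  dir 26.739829525131565 tip [ 0.5552663 -0.3284478] tail [ 0.46020121 -0.37634339]
scene stub [245 237  20   5  58] rect ((0.42994987964630127, -0.12573464214801788), (0.06425712257623672, 0.010414686053991318), 34.587852478027344) z [0.0072 0.0147 0.0209]
  dir 34.69094924439499 tip [ 0.45620829 -0.10722475] tail [ 0.40337837 -0.14379357]
scene cheek n 345 yaw 4.3907814157914045 tiltz 0.0017798366878682276 y at x=.61,z=.165 -0.03138132743219855 x range [0.57433014 0.61305981 0.64362461]
mandrel foot ((0.6488591432571411, -0.25474676489830017), 0.03268587589263916) top [ 0.64854532 -0.25509155  0.22155823]
side pin [262 293  40  18 281] rect ((0.499599814414978, -0.34396928548812866), (0.11181220412254333, 0.0343666598200798), 31.60118865966797) z [0.0048 0.0153 0.0203]
  dir 26.80115858551661 tip [ 0.55558716 -0.32818392] tail [ 0.45516375 -0.37891399]
side stub [241 241  24  12 158] rect ((0.42195194959640503, -0.11965373903512955), (0.07533632963895798, 0.033776357769966125), 43.9691162109375) z [0.0045 0.0149 0.0207]
  dir 31.85309238629377 tip [ 0.45972243 -0.10522822] tail [ 0.39533749 -0.14523122]
side cheek n 421 yaw 4.2973087571259105 tiltz 0.008641475544788044 y at x=.61,z=.165 -0.032211564579729596 x range [0.57200943 0.60550552 0.63987053]
mandrel foot ((0.6411305665969849, -0.26534244418144226), 0.03153001144528389) top [ 0.643332   -0.25706056  0.21771451]
cam in tool [ 0.06977493  0.00107287 -0.15356342] R [[ 0.   -0.97 -0.25]
 [ 1.    0.    0.  ]
 [-0.   -0.25  0.97]]
T [[-0.897  0.441 -0.001]
 [ 0.441  0.897 -0.001]
 [ 0.    -0.001 -1.   ]]
```

Emit:
{"method": "move_arm", "body": {
  "plan": [
    [0, 0, 0, -0.7, -0.72, 0, 93],
    [0, 0, 0, -0.7, -0.72, 0, 93],
    [0, 0, 0, -0.7, -0.72, 0, 93],
    [0, 0, 0, -0.7, -0.72, 0, 93],
    [0, 0, 0, -0.7, -0.72, 0, 93],
    [0, 0, 0, -0.7, -0.72, 0, 93],
    [0, 0, 0, -0.7, -0.72, 0, 93],
    [0, 0, 0, -0.7, -0.72, 0, 93],
    [0, 0, 0, -0.7, -0.72, 0, 93],
    [0, 0, 0, -0.7, -0.72, 0, 93]
  ]
}}

```text
t: 1.15
tool_pos: [0.3423, 0.2987, 0.2294]
orientation: [-0.711, -3.06, 0.0]
force: [-0.3, -0.5, -0.0]
opening: 0.093
gripper_force: 0.0
```

Emit:
{"method": "move_arm", "body": {
  "plan": [
    [0, 0, 0, -0.7, -0.72, 0, 60],
    [0, 0, 0, -0.7, -0.72, 0, 60],
    [0, 0, 0, -0.7, -0.72, 0, 60],
    [0, 0, 0, -0.7, -0.72, 0, 60],
    [0, 0, 0, -0.7, -0.72, 0, 60],
    [0, 0, 0, -0.7, -0.72, 0, 60],
    [0, 0, 0, -0.7, -0.72, 0, 60],
    [0, 0, 0, -0.7, -0.72, 0, 60],
    [0, 0, 0, -0.7, -0.72, 0, 60],
    [0, 0, 0, -0.7, -0.72, 0, 60]
  ]
}}

```text
t: 2.15
tool_pos: [0.42, 0.06, 0.2294]
orientation: [-0.711, -3.06, 0.0]
force: [0.2, 0.6, 0.2]
opening: 0.06
gripper_force: 0.0
```

Emit:
{"method": "move_arm", "body": {
  "plan": [
    [0, 0, -0.85, 0, 0, 0, 60],
    [0, 0, -0.85, 0, 0, 0, 60],
    [0, 0, -0.85, 0, 0, 0, 60],
    [0, 0, -0.85, 0, 0, 0, 60],
    [0, 0, -0.85, 0, 0, 0, 60],
    [0, 0, -0.85, 0, 0, 0, 60],
    [0, 0, 0, 0, 0, 0, 60],
    [0, 0, 0, 0, 0, 0, 60],
    [0, 0, 0, 0, 0, 0, 60],
    [0, 0, 0, 0, 0, 0, 60]
  ]
}}

```text
t: 3.15
tool_pos: [0.4199, 0.061, 0.2296]
orientation: [0.119, -3.139, -0.0]
force: [-0.3, 0.4, -0.5]
opening: 0.0601
gripper_force: 0.0
```

```bash
cat >> h.py <<'E'
def goto(pos,th):
    s=read_state();T=R.from_rotvec(s['orientation']).as_matrix();t=np.radians(th)
    G=np.array([[np.cos(t),np.sin(t),0],[np.sin(t),-np.cos(t),0],[0,0,-1]])
    print('t',round(s['t'],2),'tcp',np.round(s['tool_pos'],4),'th',np.degrees(np.arctan2(T[1,0],T[0,0])).round(2),'shift units in present frame',(T.T@(np.array(pos)-s['tool_pos'])/.025).round(2),'turn units',(np.degrees(R.from_matrix(T.T@G).as_rotvec())/6).round(2))
E
python3 - <<'E'
from h import *
import pickle
c=read_camera('wrist'); pickle.dump(c,open('w1.pkl','wb')); save(c,'w1.png'); goto([.463,.058,.07],184.5)
E
```

```text
t 3.2 tcp [0.4199 0.061  0.2296] th -175.62 shift units in present frame [-1.71 -0.25  6.39] turn units [-0.   -0.   -0.02]
```

View pics/w1.png

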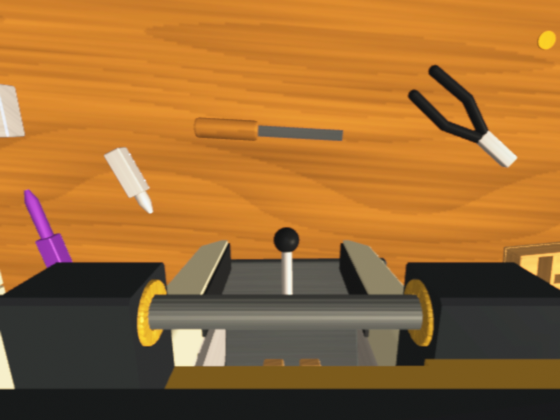

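The wrist view shows the ball at (286,240) with its stem running down at x≈288. The stub is at upper left (130,180).

Run:
```python
from h import *
import pickle
c=pickle.load(open('w1.pkl','rb')); cs=pickle.load(open('c0.pkl','rb'))
m=(c['frame'].max(2)<60).astype(np.uint8); m[:,:265]=0;m[:,310:]=0;m[:222]=0;m[256:]=0
ys,xs=np.nonzero(m); (u,v),r=cv2.minEnclosingCircle(np.c_[xs,ys].astype(np.float32)); print(u,v,r)
z=c['z_map'][int(v),int(u)]; print('depth',z,'expected r',c['fx']*.014/(z+.014))
W=cloud(c); p=W[int(v),int(u)]; Rm=R.from_rotvec(np.ravel(c['rvec'])).as_matrix();o=-Rm.T@np.ravel(c['tvec']); d=(p-o)/np.linalg.norm(p-o); b=p+.014*d; print('ball',b)
for zz in(.055,.06,.065): print(ray(c,u,v,zz), )
n=[0,0]
cen=np.array([.600,.071])
for yaw in(4.4,5.25):
  e=np.array([np.cos(np.radians(yaw)),np.sin(np.radians(yaw))]); print('ball in fixture',(b[:2]-cen)@e,(b[:2]-cen)@[-e[1],e[0]])
```

```text
285.71697998046875 239.5660400390625 12.023052215576172
depth 0.33151472 expected r 13.08734
ball [0.46845159 0.06593423 0.05707565]
[0.46978456 0.06681138 0.055     ]
[0.46797348 0.06665894 0.06      ]
[0.46616241 0.0665065  0.065     ]
ball in fixture -0.1315493472921225 0.005041426025693546
ball in fixture -0.13146008314986143 0.006992373530319694
```

Emit:
{"method": "move_arm", "body": {
  "plan": [
    [0, 0, 0, -0.24, 0.01, 0.6, 60],
    [0, 0, 0, -0.24, 0.01, 0.72, 60],
    [0, 0, 0, -0.24, 0.01, 0.8, 60],
    [0, 0, 0, -0.24, 0.01, 0.8, 60],
    [0, 0, 0, -0.24, 0.01, 0.8, 60],
    [0, 0, 0, -0.24, 0, 0.8, 60],
    [0, 0, 0, -0.24, 0, 0.8, 60],
    [0, 0, 0, -0.24, 0, 0.8, 60],
    [0, 0, 0, 0, 0, 0.66, 60],
    [0, 0, 0, 0, 0, 0.4, 60]
  ]
}}

```text
t: 4.2
tool_pos: [0.4669, 0.0659, 0.0486]
orientation: [0.12, -3.137, -0.0]
force: [-0.7, 0.2, -0.2]
opening: 0.0601
gripper_force: 0.0
```

Emit:
{"method": "move_arm", "body": {
  "plan": [
    [0, 0, 0, 0, 0, 0, 40],
    [0, 0, 0, 0, 0, 0, 30],
    [0, 0, 0, 0, 0, 0, 20],
    [0, 0, 0, 0, 0, 0, 20],
    [0, 0, 0, 0, 0, 0, 20],
    [0, 0, 0, 0, 0, 0, 20],
    [0, 0, 0, 0, 0, 0, 20],
    [0, 0, 0, 0, 0, 0, 20],
    [0, 0, 0, 0, 0, 0, 20],
    [0, 0, 0, 0, 0, 0, 20]
  ],
  "force": 20
}}

```text
t: 5.2
tool_pos: [0.4685, 0.066, 0.0506]
orientation: [-0.121, 3.138, 0.0]
force: [4.3, -0.1, 3.6]
opening: 0.0267
gripper_force: 20.0
```

Run:
```python
from h import *
c=read_camera('wrist'); s=read_state(); print(s['tool_pos'],s['opening'],s['gripper_force'],s['force'])
T=R.from_rotvec(s['orientation']).as_matrix(); g=s['tool_pos']-.008*T[:,2]
a0=np.arcsin((g[2]-.11)/.14); f=np.array([.997,.0767])
print('a0',a0)
prev=g; 
for a in np.linspace(a0,.5,11)[1:]:
    p=g.copy(); p[:2]+=f*.14*(np.cos(a0)-np.cos(a)); p[2]=.11+.14*np.sin(a)
    print(a.round(3),p.round(4),(T.T@(p-prev)/.025).round(3)); prev=p
```

```text
[0.46848526 0.06600993 0.05061794] 0.026736172046811793 20.000474452972412 [ 4.2782855  -0.50176133  4.11592402]
a0 -0.3757978443156772
-0.288 [0.4645 0.0657 0.0702] [ 0.159  0.    -0.464]
-0.201 [0.4615 0.0655 0.0821] [ 0.118  0.    -0.476]
-0.113 [0.4596 0.0653 0.0942] [ 0.076  0.    -0.484]
-0.025 [0.4588 0.0653 0.1064] [ 0.033 -0.    -0.489]
0.062 [0.459  0.0653 0.1187] [-0.01 -0.   -0.49]
0.15 [0.4603 0.0654 0.1309] [-0.053 -0.    -0.487]
0.237 [0.4626 0.0656 0.1429] [-0.095 -0.    -0.481]
0.325 [0.466  0.0658 0.1547] [-0.137 -0.    -0.471]
0.412 [0.4704 0.0662 0.1661] [-0.177 -0.    -0.457]
0.5 [0.4758 0.0666 0.1771] [-0.217 -0.    -0.44 ]
```

Emit:
{"method": "move_arm", "body": {
  "plan": [
    [0, 0, 0, 0.16, 0, -0.46, 20],
    [0, 0, 0, 0.12, 0, -0.48, 20],
    [0, 0, 0, 0.08, 0, -0.48, 20],
    [0, 0, 0, 0.03, 0, -0.49, 20],
    [0, 0, 0, -0.01, 0, -0.49, 20],
    [0, 0, 0, -0.05, 0, -0.49, 20],
    [0, 0, 0, -0.1, 0, -0.48, 20],
    [0, 0, 0, -0.14, 0, -0.47, 20],
    [0, 0, 0, -0.18, 0, -0.46, 20],
    [0, 0, 0, -0.21, 0, -0.44, 20]
  ],
  "force": 20
}}

```text
t: 6.25
tool_pos: [0.4753, 0.0666, 0.1695]
orientation: [0.121, -3.139, 0.0]
force: [-0.9, -0.9, -2.2]
opening: 0.0272
gripper_force: 20.0
```

Emit:
{"method": "move_arm", "body": {
  "plan": [
    [0, 0, 0, 0, 0, 0, 20],
    [0, 0, 0, 0, 0, 0, 20],
    [0, 0, 0, 0, 0, 0, 20],
    [0, 0, 0, 0, 0, 0, 20],
    [0, 0, 0, 0, 0, 0, 20],
    [0, 0, 0, 0, 0, 0, 20],
    [0, 0, 0, 0, 0, 0, 20],
    [0, 0, 0, 0, 0, 0, 20],
    [0, 0, 0, 0, 0, 0, 20],
    [0, 0, 0, 0, 0, 0, 20]
  ]
}}

```text
t: 7.25
tool_pos: [0.4758, 0.0666, 0.1699]
orientation: [-0.121, 3.138, 0.0]
force: [-4.9, -2.1, 5.1]
opening: 0.0267
gripper_force: 20.0
```

Run:
```python
from h import *
import pickle
s=read_state(); print(s['t'],s['tool_pos'],s['opening'],s['gripper_force'],s['force'],(s['tool_pos'][2]+.008-.11)/.14)
ims=[];d={}
for n,(x0,y0,x1,y1) in dict(scene=(270,160,350,240),side=(250,150,330,230)).items():
    c=read_camera(n); d[n]=c; ims.append(cv2.resize(c['frame'][y0:y1,x0:x1,::-1],None,fx=5,fy=5,interpolation=cv2.INTER_CUBIC))
pickle.dump(d,open('c2.pkl','wb')); cv2.imwrite('pics/crop2.png',np.hstack(ims))
```

```text
7.25 [0.47582264 0.06663346 0.16993346] 0.02672290760615594 20.000614821910858 [-4.92245225 -2.0700207   5.1426922 ] 0.48523899202866494
```

View pics/crop2.png

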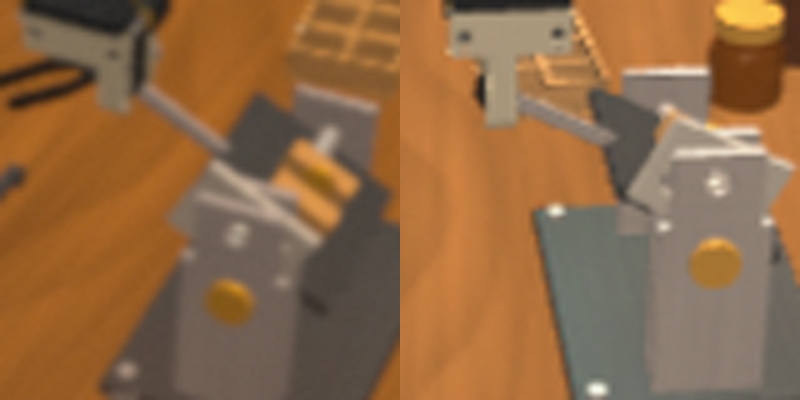

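The crop shows light through the cheek hole (side crop (718,183)), so the plate hole is about in line. I'll release, rise and measure the ball.

Emit:
{"method": "move_arm", "body": {
  "plan": [
    [0, 0, 0, 0, 0, 0, 40],
    [0, 0, 0, 0, 0, 0, 60],
    [0, 0, 0, 0, 0, 0, 60],
    [0, 0, 0, 0, 0, 0, 60],
    [0, 0, 0, 0, 0, -0.3, 60],
    [0, 0, 0, 0.2, 0, -0.7, 60],
    [0, 0, 0, 0.5, 0, -1, 60],
    [0, 0, 0, 0.7, 0, -1, 60],
    [0, 0, 0, 0.7, 0, -1, 60],
    [0, 0, 0, 0, 0, 0, 60]
  ]
}}

```text
t: 8.35
tool_pos: [0.4236, 0.0626, 0.2735]
orientation: [-0.121, 3.132, -0.0]
force: [0.6, -1.1, 0.6]
opening: 0.06
gripper_force: 0.0
```

Run:
```python
from h import *
import pickle
d={n:read_camera(n) for n in('wrist','side','scene')}; pickle.dump(d,open('c3.pkl','wb'))
c=d['wrist']; save(c,'w3.png'); W=cloud(c)
p=proj(c,[.47,.066,.177])[0]; print(p)
u0,v0=p.astype(int); sub=c['frame'].max(2).copy(); m=np.zeros(sub.shape,np.uint8); m[max(0,v0-35):v0+35,u0-35:u0+35]=1; m&=(sub<60).astype(np.uint8); m&=((W[...,2]>.15)&(W[...,2]<.21)).astype(np.uint8)
ys,xs=np.nonzero(m); (u,v),r=cv2.minEnclosingCircle(np.c_[xs,ys].astype(np.float32)); print(u,v,r,len(xs))
Rm=R.from_rotvec(np.ravel(c['rvec'])).as_matrix();o=-Rm.T@np.ravel(c['tvec'])
P=W[m>0]; q=W[int(v),int(u)]; dd=(q-o)/np.linalg.norm(q-o); print('ball',q+.014*dd)
from scipy.optimize import least_squares
s=least_squares(lambda x:np.linalg.norm(P-x,axis=1)-.014,q+.014*dd,loss='soft_l1',f_scale=.001).x; print('sphere',s,'sin',(s[2]-.11)/.14,'a',np.arcsin((s[2]-.11)/.14))
# table plane from scene
for n in('scene','side'):
    c2=d[n];W2=cloud(c2);f=c2['frame'].astype(int)
    m=(abs(W2[...,0]-.61)<.09)&(abs(W2[...,1]-.08)<.06)&(W2[...,2]>.06)&(W2[...,2]<.2)&(f.max(2)<95)&(np.ptp(f,axis=2)<25);P=W2[m]
    for _ in range(6):
        ce=P.mean(0);nn=np.linalg.svd(P-ce,full_matrices=False)[2][2];P=P[abs((P-ce)@nn)<.006]
    nn*=np.sign(nn[2]);print(n,len(P),nn, 'tilt',np.arctan2(nn[:2]@[.997,.0767],nn[2]))
```

```text
[283.44195875 266.46613871]
284.5 271.0 16.37843894958496 807
ball [0.47584778 0.06691034 0.17340484]
sphere [0.47536277 0.06731506 0.17416886] sin 0.45834898023948456 a 0.4761366659103016
scene 312 [0.4686643  0.0389585  0.88251686] tilt 0.48957858243745994
side 128 [0.45111091 0.04059777 0.89154403] tilt 0.4699977381711641
```

Emit:
{"method": "move_arm", "body": {
  "plan": [
    [0, 0, 0, -0.06, -0.96, 0, 60],
    [0, 0, 0, -0.06, -0.96, 0, 60],
    [0, 0, 0, -0.06, -0.96, 0, 60],
    [0, 0, 0, -0.06, -0.96, 0, 60],
    [0, 0, 0, -0.06, -0.96, 0, 60],
    [0, 0, 0, -0.06, -0.96, 0, 60],
    [0, 0, 0, -0.06, -0.96, 0, 60],
    [0, 0, 0, -0.06, -0.96, 0, 60],
    [0, 0, 0, -0.06, -0.96, 0, 60],
    [0, 0, 0, -0.06, -0.96, 0, 60]
  ]
}}

```text
t: 9.5
tool_pos: [0.4561, -0.1765, 0.2668]
orientation: [0.121, -3.137, -0.002]
force: [0.2, -0.3, 0.4]
opening: 0.0601
gripper_force: 0.0
```

Emit:
{"method": "move_arm", "body": {
  "plan": [
    [0, 0, 0, -0.06, -0.96, 0, 60],
    [0, 0, 0, -0.06, -0.96, 0, 60],
    [0, 0, 0, -0.06, -0.96, 0, 60],
    [0, 0, 0, -0.06, -0.96, 0, 60],
    [0, 0, 0, -0.06, -0.96, 0, 60],
    [0, 0, 0, -0.06, -0.96, 0, 60],
    [0, 0, 0, -0.06, -0.96, 0, 60],
    [0, 0, 0, -0.06, -0.96, 0, 60],
    [0, 0, 1, 0, 0, 0, 60],
    [0, 0, 1, 0, 0, 0, 60]
  ]
}}

```text
t: 10.5
tool_pos: [0.4827, -0.3667, 0.2658]
orientation: [-0.216, -3.131, -0.004]
force: [0.3, 0.8, -0.5]
opening: 0.0603
gripper_force: 0.0
```

Emit:
{"method": "move_arm", "body": {
  "plan": [
    [0, 0, 1, 0, 0, 0.1, 60],
    [0, 0, 1, 0, 0, 0.1, 60],
    [0, 0, 1, 0, 0, 0.1, 60],
    [0, 0, 1, 0, 0, 0.1, 60],
    [0, 0, 1, 0, 0, 0.1, 60],
    [0, 0, 1, 0, 0, 0.1, 60],
    [0, 0, 1, 0, 0, 0.1, 60],
    [0, 0, 1, 0, 0, 0.1, 60],
    [0, 0, 1, 0, 0, 0.1, 60],
    [0, 0, 1, 0, 0, 0.1, 60]
  ]
}}

```text
t: 11.5
tool_pos: [0.4828, -0.3658, 0.2411]
orientation: [-1.751, -2.604, -0.001]
force: [1.3, 0.2, 0.7]
opening: 0.0599
gripper_force: 0.0
```

Emit:
{"method": "move_arm", "body": {
  "plan": [
    [0, 0, 1, 0, 0, 0.1, 60],
    [0, 0, 1, 0, 0, 0.1, 60],
    [0, 0, 1, 0, 0, 0.1, 60],
    [0, 0, 1, 0, 0, 0.1, 60],
    [0, 0, 1, 0, 0, 0.1, 60],
    [0, 0, 1, 0, 0, 0.1, 60],
    [0, 0, 1, 0, 0, 0.1, 60],
    [0, 0, 1, 0, 0, 0.1, 60],
    [0, 0, 1, 0, 0, 0.1, 60],
    [0, 0, 1, 0, 0, 0.1, 60]
  ]
}}

```text
t: 12.5
tool_pos: [0.4827, -0.3658, 0.2161]
orientation: [-2.819, -1.38, 0.002]
force: [0.3, -0.6, -0.4]
opening: 0.0599
gripper_force: 0.0
```

Emit:
{"method": "move_arm", "body": {
  "plan": [
    [0, 0, 0.9, 0, 0, 0.3, 60],
    [0, 0, 0.9, 0, 0, 0.3, 60],
    [0, 0, 0.9, 0, 0, 0.3, 60],
    [0, 0, 0.9, 0, 0, 0.3, 60],
    [0, 0, 0.7, 0, 0, 0.3, 60],
    [0, 0, 0, 0, 0, 0, 60],
    [0, 0, 0, 0, 0, 0, 60],
    [0, 0, 0, 0, 0, 0, 60],
    [0, 0, 0, 0, 0, 0, 60],
    [0, 0, 0, 0, 0, 0, 60]
  ]
}}

```text
t: 13.5
tool_pos: [0.4833, -0.3663, 0.1815]
orientation: [3.056, 0.724, 0.001]
force: [0.1, 0.1, -0.4]
opening: 0.0601
gripper_force: 0.0
```

Run:
```python
from h import *
import pickle
c=read_camera('wrist'); pickle.dump(c,open('w4.pkl','wb')); save(c,'w4.png'); goto([.482,-.366,.014],26.8)
```

```text
t 13.55 tcp [ 0.4833 -0.3663  0.1815] th 26.65 shift units in present frame [-0.04 -0.04  6.7 ] turn units [ 0.01 -0.   -0.02]
```

View pics/w4.png

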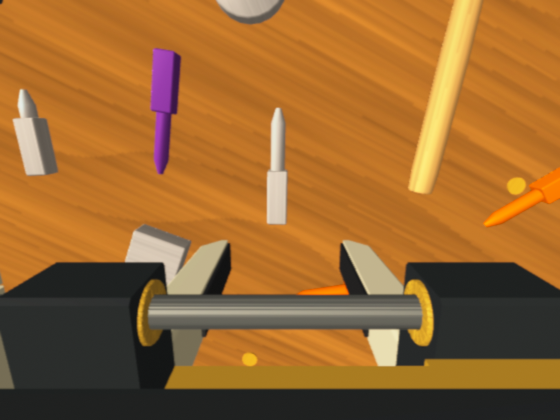

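The long pin lies between the fingers: nose at (278,108), shoulder at about row 171, head end at row 223. The stub is at (35,130).

Run:
```python
from h import *
import pickle
c=pickle.load(open('w4.pkl','rb')); W=cloud(c); f=c['frame'].astype(int)
m=np.zeros(f.shape[:2],bool); m[95:235,250:305]=1; m&=(W[...,2]>.005)&(np.ptp(f,axis=2)<60)&(f.max(2)>90)
k,l,st,ce=cv2.connectedComponentsWithStats(m.astype(np.uint8)); i=1+st[1:,4].argmax(); print(st[i]); M=l==i
ys,xs=np.nonzero(M)
rows={y:(xs[ys==y].min(),xs[ys==y].max()) for y in range(ys.min(),ys.max()+1)}
print({y:tuple(map(int,rows[y])) for y in list(rows)[::8]})
P=W[M]; print('z',np.percentile(P[:,2],[5,25,50,75,90]))
top=P[P[:,2]>.017]; print(cv2.minAreaRect(top[:,:2].astype(np.float32)))
mid=lambda y:(sum(rows[y])/2)
n=ray(c,mid(ys.min()+1),ys.min(),.01); s=ray(c,mid(178),171,.016); h=ray(c,mid(215),ys.max(),.02)
print('nose',n,'head end',h,'ang',np.degrees(np.arctan2(*(n-h)[1::-1])))
```

```text
[ 267  108   20  116 1821]
{108: (276, 279), 116: (274, 282), 124: (272, 284), 132: (272, 284), 140: (271, 284), 148: (271, 284), 156: (271, 284), 164: (271, 283), 172: (268, 286), 180: (267, 286), 188: (267, 286), 196: (267, 286), 204: (267, 286), 212: (267, 285), 220: (267, 285)}
z [0.01175127 0.01447222 0.01755879 0.01858876 0.01915556]
((0.4994179904460907, -0.3485771119594574), (0.0973937138915062, 0.019252672791481018), 25.891599655151367)
nose [ 0.55774354 -0.32093277  0.01      ] head end [ 0.45612537 -0.36923985  0.02      ] ang 25.425405774691026
```

Emit:
{"method": "move_arm", "body": {
  "plan": [
    [0, 0, 0.17, 0.03, -0.12, 0.6, 60],
    [0, 0, 0, 0, -0.12, 0.85, 60],
    [0, 0, 0, 0, -0.12, 0.85, 60],
    [0, 0, 0, 0, 0, 0.85, 60],
    [0, 0, 0, 0, 0, 0.85, 60],
    [0, 0, 0, 0, 0, 0.85, 60],
    [0, 0, 0, 0, 0, 0.7, 60],
    [0, 0, 0, 0, 0, 0.5, 60],
    [0, 0, 0, 0, 0, 0.4, 60],
    [0, 0, 0, 0, 0, 0.2, 60]
  ]
}}

```text
t: 14.55
tool_pos: [0.4794, -0.3572, 0.0137]
orientation: [-3.063, -0.696, 0.001]
force: [-0.2, 0.5, -0.4]
opening: 0.0604
gripper_force: 0.0
```

Emit:
{"method": "move_arm", "body": {
  "plan": [
    [0, 0, 0, 0, 0, 0, 60],
    [0, 0, 0, 0, 0, 0, 40],
    [0, 0, 0, 0, 0, 0, 30],
    [0, 0, 0, 0, 0, 0, 20],
    [0, 0, 0, 0, 0, 0, 12],
    [0, 0, 0, 0, 0, 0, 12],
    [0, 0, 0, 0, 0, 0, 12],
    [0, 0, 0, 0, 0, 0, 12],
    [0, 0, 0, 0, 0, 0, 12],
    [0, 0, 0, 0, 0, 0, 12]
  ],
  "force": 45
}}

```text
t: 15.55
tool_pos: [0.48, -0.3579, 0.0151]
orientation: [3.063, 0.696, 0.0]
force: [-0.6, -0.3, 2.1]
opening: 0.0197
gripper_force: 45.0
```

Run:
```python
from h import *
c=read_camera('wrist'); s=read_state(); print(s['opening'],s['gripper_force'],s['force']); goto([.48,-.358,.2],25.6); save(c,'w5.png')
```

```text
0.019769951377967533 45.00078320503235 [-0.24746008  0.27655131  1.30724296]
t 15.6 tcp [ 0.48   -0.3579  0.0151] th 25.61 shift units in present frame [-0.    0.01 -7.4 ] turn units [ 0. -0.  0.]
```

View pics/w5.png

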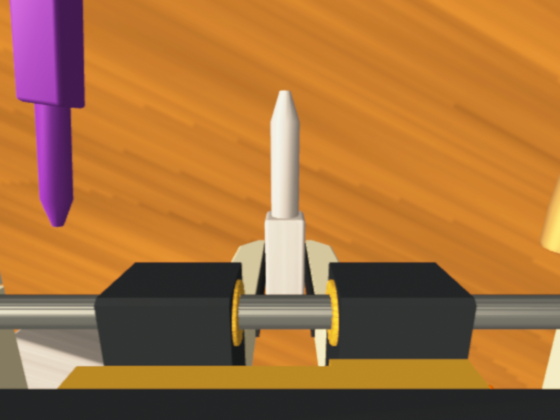

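The pin is held squarely: nose (285,91), shoulder at row 217. Now lifting.

Emit:
{"method": "move_arm", "body": {
  "plan": [
    [0, 0, 0, 0, 0, -0.3, 12],
    [0, 0, 0, 0, 0, -0.7, 12],
    [0, 0, 0, 0, 0, -1, 12],
    [0, 0, 0, 0, 0, -1, 12],
    [0, 0, 0, 0, 0, -1, 12],
    [0, 0, 0, 0, 0, -1, 12],
    [0, 0, 0, 0, 0, -1, 12],
    [0, 0, 0, 0, 0, -1, 12],
    [0, 0, 0, 0, 0, -0.7, 12],
    [0, 0, 0, 0, 0, -0.3, 12]
  ]
}}

```text
t: 16.6
tool_pos: [0.4804, -0.3581, 0.2173]
orientation: [3.061, 0.696, 0.003]
force: [0.2, -0.5, -1.7]
opening: 0.0196
gripper_force: 45.0
```

Emit:
{"method": "move_arm", "body": {
  "plan": [
    [0, 0, -0.95, 0, 0, 0, 12],
    [0, 0, -0.95, 0, 0, 0, 12],
    [0, 0, -0.95, 0, 0, 0, 12],
    [0, 0, -0.95, 0, 0, 0, 12],
    [0, 0, -0.95, 0, 0, 0, 12],
    [0, 0, -0.95, 0, 0, 0, 12],
    [0, 0, -0.95, 0, 0, 0, 12],
    [0, 0, -0.95, 0, 0, 0, 12],
    [0, 0, -0.95, 0, 0, 0, 12],
    [0, 0, -0.95, 0, 0, 0, 12]
  ]
}}

```text
t: 17.6
tool_pos: [0.4793, -0.3572, 0.2137]
orientation: [-2.354, -2.077, 0.0]
force: [-0.9, 0.6, -1.5]
opening: 0.0194
gripper_force: 45.0
```

Emit:
{"method": "move_arm", "body": {
  "plan": [
    [0, 0, -0.8, 0, 0, 0, 12],
    [0, 0, -0.7, 0, 0, 0, 12],
    [0, 0, -0.5, 0, 0, 0, 12],
    [0, 0, 0, 0, 0, 0, 12],
    [0, 0, 0, 0, 0, 0, 12],
    [0, 0, 0, 0, 0, 0, 12],
    [0, 0, 0, 0, 0, 0, 12],
    [0, 0, 0, 0, 0, 0, 12],
    [0, 0, 0, 0, 0, 0, 12],
    [0, 0, 0, 0, 0, 0, 12]
  ]
}}

```text
t: 18.6
tool_pos: [0.4799, -0.3577, 0.2149]
orientation: [2.13, 2.309, -0.0]
force: [-0.3, 0.1, -1.7]
opening: 0.0199
gripper_force: 45.0
```

Run:
```python
from h import *
s=read_state(); print(s['opening'],s['gripper_force']); goto([.6165,-.15,.215],94.6)
```

```text
0.019930624356359936 44.999316930770874
t 18.6 tcp [ 0.4799 -0.3577  0.2149] th 94.6 shift units in present frame [ 7.84  6.11 -0.  ] turn units [ 0.  0. -0.]
```

Emit:
{"method": "move_arm", "body": {
  "plan": [
    [0, 0, 0, 0.78, 0.61, 0, 12],
    [0, 0, 0, 0.78, 0.61, 0, 12],
    [0, 0, 0, 0.78, 0.61, 0, 12],
    [0, 0, 0, 0.78, 0.61, 0, 12],
    [0, 0, 0, 0.78, 0.61, 0, 12],
    [0, 0, 0, 0.78, 0.61, 0, 12],
    [0, 0, 0, 0.78, 0.61, 0, 12],
    [0, 0, 0, 0.78, 0.61, 0, 12],
    [0, 0, 0, 0.78, 0.61, 0, 12],
    [0, 0, 0, 0.78, 0.61, 0, 12]
  ]
}}

```text
t: 19.6
tool_pos: [0.6167, -0.1502, 0.2149]
orientation: [2.13, 2.309, 0.0]
force: [-0.0, -0.3, -1.3]
opening: 0.0195
gripper_force: 45.0
```

Emit:
{"method": "move_arm", "body": {
  "plan": [
    [0, 0, 0, 0, 0, 0, 12],
    [0, 0, 0, 0, 0, 0, 12],
    [0, 0, 0, 0, 0, 0, 12],
    [0, 0, 0, 0, 0, 0, 12],
    [0, 0, 0, 0, 0, 0, 12],
    [0, 0, 0, 0, 0, 0, 12],
    [0, 0, 0, 0, 0, 0, 12],
    [0, 0, 0, 0, 0, 0, 12],
    [0, 0, 0, 0, 0, 0, 12],
    [0, 0, 0, 0, 0, 0, 12]
  ]
}}

```text
t: 20.6
tool_pos: [0.6162, -0.151, 0.2149]
orientation: [2.13, 2.309, 0.0]
force: [-0.4, -0.0, -1.8]
opening: 0.02
gripper_force: 45.0
```

Run:
```python
from h import *
import pickle
c=read_camera('wrist'); pickle.dump(c,open('w6.pkl','wb')); save(c,'w6.png'); goto([.6165,-.15,.17],94.6)
print('proj hole top edge etc',proj(c,[[.6075,-.0327,.165],[.6075,-.0327,.185],[.599,.077,.11]]))
```

```text
t 20.65 tcp [ 0.6162 -0.151   0.2149] th 94.61 shift units in present frame [0.04 0.02 1.8 ] turn units [-0. -0.  0.]
proj hole top edge etc [[ 285.19670321   38.63895071]
 [ 285.27479547   28.50781817]
 [ 285.62299403 -125.44358396]]
```

View pics/w6.png

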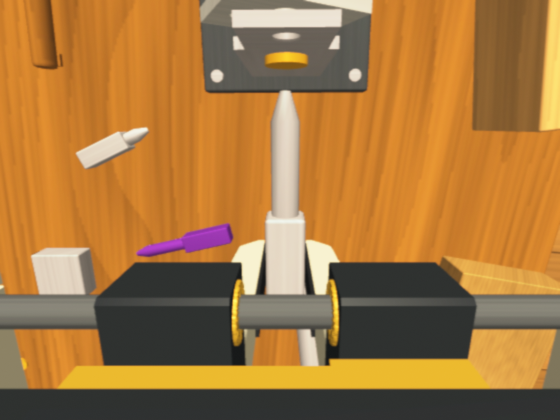

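The wrist camera looks over the pin at the outer cheek: hole at about (286,36), brass boss (286,58), base front edge at row 91 from (205) to (366). The pin nose is at (285,91), nearly in line.

Run:
```python
from h import *
import pickle
c=pickle.load(open('w6.pkl','rb')); W=cloud(c); f=c['frame'].astype(int); z=W[...,2]
A=ray(c,205,91.5,.014);B=ray(c,368,91.5,.014);print('base corners',A,B,np.linalg.norm(A-B),'yaw',np.degrees(np.arctan2(*(B-A)[1::-1])),'centre',(A+B)/2+.125*np.array([-.08,.997,0]))
# screws: orient
for n,(x0,x1,y0,y1) in dict(screwL=(208,226,67,85),screwR=(346,364,67,85),hole=(268,304,30,42),boss=(262,310,50,68)).items():
    s=f[y0:y1,x0:x1]; m=(np.ptp(s,axis=2)>70) if n=='boss' else (s.min(2)>(s.min(2).min()+s.min(2).max())/2)
    ys,xs=np.nonzero(m); u,v=xs.mean()+x0,ys.mean()+y0; print(n,u.round(2),v.round(2),m.sum(),(xs.min()+x0,xs.max()+x0,ys.min()+y0,ys.max()+y0),ray(c,u,v,{'screwL':.014,'screwR':.014,'hole':.165,'boss':.11}[n]).round(4))
m=(z>.10)&(z<.18)&(np.indices(z.shape)[0]<75)&(np.indices(z.shape)[1]>230)&(np.indices(z.shape)[1]<340)&(np.ptp(f,axis=2)<30)
P=W[m]
for _ in range(6):
    ce=P.mean(0);k=np.linalg.svd(P-ce,full_matrices=False)[2][2];P=P[abs((P-ce)@k)<.003]
k*=np.sign(k[1]);print('cheek plane',len(P),k,'yaw',np.degrees(np.arctan2(-k[0],k[1])),'y at x=.6075 z=.165',ce[1]-(k[0]*(.6075-ce[0])+k[2]*(.165-ce[2]))/k[1])
for y in range(12,30,3): print(y,[ (W[y,x].round(3).tolist()) for x in(240,286,332)])
# pin: centreline from mask at rows
s=read_state();T=R.from_rotvec(s['orientation']).as_matrix()
m=(z>.19)&(np.ptp(f,axis=2)<60)&(f.max(2)>90)
for y in(94,120,140,160,200,215,230,250):
    xs=np.nonzero(m[y,255:320])[0]+255
    if len(xs): u=(xs.min()+xs.max())/2; p=W[y,int(u)]; print(y,xs.min(),xs.max(),'tool',(T.T@(p-s['tool_pos'])*1000).round(1))
```

```text
base corners [ 0.52615582 -0.05344731  0.014     ] [ 0.69445636 -0.0398431   0.014     ] 0.16884948474666844 yaw 4.621333223859911 centre [0.60030609 0.0779798  0.014     ]
screwL 216.51 75.44 120 (np.int64(211), np.int64(222), np.int64(70), np.int64(81)) [ 0.5376 -0.037   0.014 ]
screwR 354.63 74.48 120 (np.int64(349), np.int64(360), np.int64(69), np.int64(80)) [ 0.6784 -0.0247  0.014 ]
hole 285.37 35.55 118 (np.int64(274), np.int64(296), np.int64(33), np.int64(39)) [ 0.6075 -0.0311  0.165 ]
boss 285.99 59.64 649 (np.int64(265), np.int64(307), np.int64(51), np.int64(67)) [ 0.6083 -0.0338  0.11  ]
cheek plane 1641 [-0.08453572  0.9964044  -0.00565505] yaw 4.849405117217937 y at x=.6075 z=.165 -0.031150326253417657
12 [[0.584, -0.027, 0.183], [0.607, -0.025, 0.185], [0.631, -0.023, 0.185]]
15 [[0.584, -0.028, 0.182], [0.607, -0.026, 0.185], [0.631, -0.024, 0.184]]
18 [[0.584, -0.03, 0.184], [0.607, -0.027, 0.183], [0.631, -0.026, 0.185]]
21 [[0.584, -0.031, 0.184], [0.608, -0.029, 0.183], [0.631, -0.027, 0.183]]
24 [[0.584, -0.032, 0.183], [0.608, -0.03, 0.183], [0.631, -0.029, 0.185]]
27 [[0.584, -0.034, 0.184], [0.608, -0.032, 0.184], [0.632, -0.029, 0.182]]
94 280 290 tool [84.6  0.7  3.6]
120 272 298 tool [73.   0.7  0.9]
140 271 298 tool [64.   0.2  0.1]
160 272 298 tool [54.7  0.7  0.2]
200 272 298 tool [35.5  0.7 -0.6]
215 267 302 tool [  70.6    0.4 -153.7]
230 266 304 tool [21.4  0.7 -4.3]
250 255 319 tool [10.8  1.7 -3.7]
```

Emit:
{"method": "move_arm", "body": {
  "plan": [
    [0, 0, 0, 0, 0.02, 0.25, 12],
    [0, 0, 0, 0, 0, 0.35, 12],
    [0, 0, 0, 0, 0, 0.35, 12],
    [0, 0, 0, 0, 0, 0.35, 12],
    [0, 0, 0, 0, 0, 0.3, 12],
    [0, 0, 0, 0, 0, 0.14, 12],
    [0, 0, 0, 0, 0, 0, 12],
    [0, 0, 0, 0.35, 0, 0, 12],
    [0, 0, 0, 0.35, 0, 0, 12],
    [0, 0, 0, 0.35, 0, 0, 12]
  ]
}}

```text
t: 21.65
tool_pos: [0.6148, -0.1239, 0.172]
orientation: [2.13, 2.309, 0.001]
force: [0.8, -0.2, -2.0]
opening: 0.0196
gripper_force: 45.0
```

Run:
```python
from h import *
import pickle
d={n:read_camera(n) for n in('wrist','side')}; pickle.dump(d,open('w7.pkl','wb'))
c=d['wrist'];W=cloud(c);s=read_state();T=R.from_rotvec(s['orientation']).as_matrix();goto([.6075,-.031,.165],94.7);print(s['force'])
sd=d['side'];a=cv2.resize(sd['frame'][150:230,270:370,::-1],(500,400),interpolation=cv2.INTER_CUBIC)
b=c['frame'][0:250,200:375,::-1]; b=cv2.resize(b,(280,400)); cv2.imwrite('pics/c7.png',np.hstack([a,b]))
```

```text
t 21.75 tcp [ 0.6148 -0.1232  0.1719] th 94.7 shift units in present frame [3.7  0.01 0.28] turn units [ 0.01 -0.    0.  ]
[-0.14572449  0.97340228 -2.0112029 ]
```

View pics/c7.png

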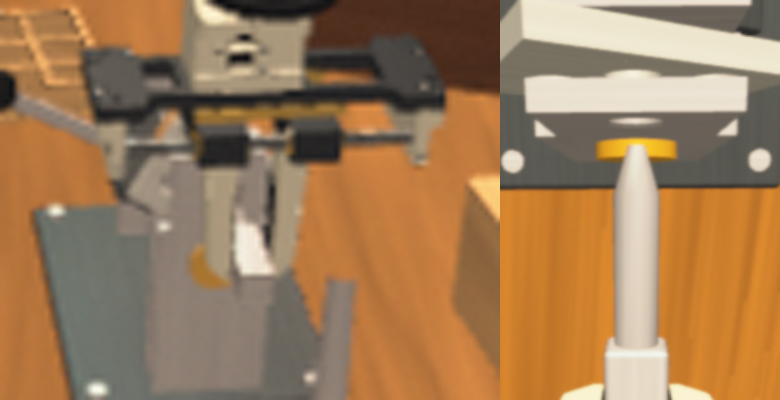

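The nose (crop (637,150)) is lined up with the cheek hole at (637,122) and just short of it. I'll push in steps.

Emit:
{"method": "move_arm", "body": {
  "plan": [
    [0, 0, 0, 0.12, 0, 0, 12],
    [0, 0, 0, 0.12, 0, 0, 12],
    [0, 0, 0, 0.12, 0, 0, 12],
    [0, 0, 0, 0.12, 0, 0, 12],
    [0, 0, 0, 0.12, 0, 0, 12],
    [0, 0, 0, 0.12, 0, 0, 12],
    [0, 0, 0, 0.12, 0, 0, 12],
    [0, 0, 0, 0.12, 0, 0, 12],
    [0, 0, 0, 0.12, 0, 0, 12],
    [0, 0, 0, 0, 0, 0, 12]
  ]
}}

```text
t: 22.75
tool_pos: [0.6124, -0.0975, 0.1714]
orientation: [-2.13, -2.309, -0.0]
force: [0.5, 0.2, -2.2]
opening: 0.0196
gripper_force: 45.0
```

```bash
cat > chk.py <<'E'
from h import *
c=read_camera('wrist');W=cloud(c);s=read_state();T=R.from_rotvec(s['orientation']).as_matrix();goto([.6075,-.031,.165],94.7);print('F',s['force'].round(1) if hasattr(s['force'],'round') else s['force'],'M',np.round(s['wrist_torque'],2),s['opening'])
f=c['frame'].astype(int);m=(abs(W[...,2]-s['tool_pos'][2])<.02)&(np.ptp(f,axis=2)<60)&(f.max(2)>90)
for y in range(90,250,15):
    xs=np.nonzero(m[y,255:320])[0]+255
    if len(xs): u=int((xs.min()+xs.max())/2); print(y,xs.min(),xs.max(),(T.T@(W[y,u]-s['tool_pos'])*1000).round(1))
E
python3 chk.py
```

```text
t 22.8 tcp [ 0.6124 -0.0977  0.1714] th 94.63 shift units in present frame [2.68 0.02 0.26] turn units [ 0.    0.   -0.01]
F [-0.5 -0.2 -2.1] M [-0.12  0.1   0.04] 0.019961929827052437
90 270 319 [ 84.7   4.3 -15.1]
105 275 319 [ 78.9   5.5 -15.2]
120 255 319 [ 73.1   1.5 -12.1]
135 255 319 [ 66.9   1.5 -11.8]
150 271 298 [59.7  0.2 -0.2]
165 272 298 [52.7  0.7 -0.6]
180 272 298 [45.6  0.7 -0.7]
195 272 298 [38.   0.7  0.6]
210 272 298 [30.9  0.7 -1. ]
225 265 304 [24.1  0.2 -3.9]
240 266 304 [16.3  0.7 -3.7]
```

Emit:
{"method": "move_arm", "body": {
  "plan": [
    [0, 0, 0, 0.12, 0, 0, 12],
    [0, 0, 0, 0.12, 0, 0, 12],
    [0, 0, 0, 0.12, 0, 0, 12],
    [0, 0, 0, 0.12, 0, 0, 12],
    [0, 0, 0, 0.12, 0, 0, 12],
    [0, 0, 0, 0.12, 0, 0, 12],
    [0, 0, 0, 0.12, 0, 0, 12],
    [0, 0, 0, 0.12, 0, 0, 12],
    [0, 0, 0, 0.12, 0, 0, 12],
    [0, 0, 0, 0, 0, 0, 12]
  ]
}}

```text
t: 23.8
tool_pos: [0.6102, -0.0706, 0.1714]
orientation: [-2.13, -2.309, -0.0]
force: [-0.5, 0.6, -2.9]
opening: 0.0193
gripper_force: 45.0
```

```bash
python3 chk.py
```

```text
t 23.85 tcp [ 0.6103 -0.0708  0.1714] th 94.63 shift units in present frame [1.6  0.02 0.26] turn units [ 0.    0.   -0.01]
F [ 0.  -0.3 -2.6] M [-0.16  0.03 -0.01] 0.019657106667777632
105 275 294 [80.   0.2  2.6]
120 271 298 [73.2  0.2 -1.1]
135 255 319 [ 66.9   1.5 -11.4]
150 255 319 [59.6  1.6  0.8]
165 275 319 [ 54.3   5.8 -14.2]
180 255 319 [ 47.5   1.5 -12.1]
195 255 319 [ 40.9   1.5 -13. ]
210 272 297 [30.6  0.2 -0.2]
225 265 304 [23.7  0.2 -2.7]
240 266 304 [16.4  0.7 -4.1]
```

Emit:
{"method": "move_arm", "body": {
  "plan": [
    [0, 0, 0, 0.08, 0, 0, 12],
    [0, 0, 0, 0.08, 0, 0, 12],
    [0, 0, 0, 0.07, 0, 0, 12],
    [0, 0, 0, 0.05, 0, 0, 12],
    [0, 0, 0, 0.04, 0, 0, 12],
    [0, 0, 0, 0.03, 0, 0, 12],
    [0, 0, 0, 0.03, 0, 0, 12],
    [0, 0, 0, 0.02, 0, 0, 12],
    [0, 0, 0, 0, 0, 0, 12],
    [0, 0, 0, 0, 0, 0, 12]
  ]
}}

```text
t: 24.85
tool_pos: [0.6095, -0.0611, 0.1714]
orientation: [2.13, 2.309, 0.0]
force: [-0.3, 0.4, -0.9]
opening: 0.0198
gripper_force: 45.0
```

```bash
python3 chk.py | head -2
```

```text
t 24.9 tcp [ 0.6094 -0.0611  0.1714] th 94.61 shift units in present frame [1.21 0.02 0.26] turn units [ 0.    0.   -0.02]
F [-0.4  0.8 -2.2] M [-0.08  0.01  0.05] 0.019996038968259147
```

No contact yet; continuing in small steps.

Emit:
{"method": "move_arm", "body": {
  "plan": [
    [0, 0, 0, 0.02, 0, 0, 12],
    [0, 0, 0, 0.02, 0, 0, 12],
    [0, 0, 0, 0.02, 0, 0, 12],
    [0, 0, 0, 0.02, 0, 0, 12],
    [0, 0, 0, 0.02, 0, 0, 12],
    [0, 0, 0, 0.02, 0, 0, 12],
    [0, 0, 0, 0, 0, 0, 12],
    [0, 0, 0, 0, 0, 0, 12],
    [0, 0, 0, 0, 0, 0, 12],
    [0, 0, 0, 0, 0, 0, 12]
  ]
}}

```text
t: 25.9
tool_pos: [0.6092, -0.0581, 0.1714]
orientation: [-2.13, -2.309, -0.0]
force: [-0.1, -0.2, -2.3]
opening: 0.0197
gripper_force: 45.0
```

```bash
python3 chk.py
```

```text
t 25.95 tcp [ 0.6092 -0.0581  0.1714] th 94.61 shift units in present frame [1.09 0.02 0.26] turn units [ 0.    0.   -0.02]
F [ 0.7  0.2 -1.6] M [-0.1   0.05 -0.05] 0.019794414203512044
105 275 294 [79.7  0.2  1.6]
120 271 298 [73.   0.2  0.1]
135 270 298 [66.3  0.2  0.1]
150 255 319 [59.6  1.6 -1.9]
165 255 319 [ 53.9   1.5 -12.2]
180 255 319 [46.6  1.6 -8.1]
195 274 319 [ 41.1   5.5 -15.1]
210 255 319 [ 33.7   1.6 -12.8]
225 265 304 [24.   0.2 -4.3]
240 266 304 [16.3  0.7 -4.3]
```

Emit:
{"method": "move_arm", "body": {
  "plan": [
    [0, 0, 0, 0.02, 0, 0, 12],
    [0, 0, 0, 0.02, 0, 0, 12],
    [0, 0, 0, 0.02, 0, 0, 12],
    [0, 0, 0, 0.02, 0, 0, 12],
    [0, 0, 0, 0.02, 0, 0, 12],
    [0, 0, 0, 0, 0, 0, 12],
    [0, 0, 0, 0, 0, 0, 12],
    [0, 0, 0, 0, 0, 0, 12],
    [0, 0, 0, 0, 0, 0, 12],
    [0, 0, 0, 0, 0, 0, 12]
  ]
}}

```text
t: 26.95
tool_pos: [0.6092, -0.0576, 0.1715]
orientation: [2.13, 2.306, -0.003]
force: [1.4, -8.7, -2.8]
opening: 0.0197
gripper_force: 45.0
```

```bash
python3 chk.py|head -2
```

```text
t 27.0 tcp [ 0.6092 -0.0576  0.1715] th 94.54 shift units in present frame [1.07 0.02 0.26] turn units [ 0.    0.03 -0.03]
F [ 2.  -9.2 -3.3] M [-1.75 -0.12  0.03] 0.019325600309028582
```

The head is up against the cheek (about 9 N contact). I'll ease off, release and rise.

Emit:
{"method": "move_arm", "body": {
  "plan": [
    [0, 0, 0, -0.04, 0, 0, 12],
    [0, 0, 0, 0, 0, 0, 12],
    [0, 0, 0, 0, 0, 0, 12],
    [0, 0, 0, 0, 0, 0, 22],
    [0, 0, 0, 0, 0, 0, 26],
    [0, 0, 0, 0, 0, 0, 35],
    [0, 0, 0, 0, 0, 0, 50],
    [0, 0, 0, 0, 0, 0, 50],
    [0, 0, 0, 0, 0, 0, 50],
    [0, 0, 0, 0, 0, 0, 50]
  ]
}}

```text
t: 28.0
tool_pos: [0.6091, -0.0565, 0.1714]
orientation: [-2.13, -2.309, 0.0]
force: [-0.4, -1.0, -0.4]
opening: 0.0499
gripper_force: 0.0
```

Emit:
{"method": "move_arm", "body": {
  "plan": [
    [0, 0, 0, 0, 0, -0.2, 50],
    [0, 0, 0, 0, 0, -0.4, 50],
    [0, 0, 0, 0, 0, -0.6, 50],
    [0, 0, 0, 0, 0, -0.6, 50],
    [0, 0, 0, 0, 0, -0.6, 50],
    [0, 0, 0, -0.5, 0, -0.6, 50],
    [0, 0, 0, -0.5, 0, -0.6, 50],
    [0, 0, 0, -0.5, 0, -0.4, 50],
    [0, 0, 0, 0, 0, 0, 50],
    [0, 0, 0, 0, 0, 0, 50]
  ]
}}

```text
t: 29.0
tool_pos: [0.612, -0.0947, 0.2711]
orientation: [-2.132, -2.307, 0.0]
force: [1.0, 0.2, -0.6]
opening: 0.05
gripper_force: 0.0
```

Run:
```python
from h import *
d={n:read_camera(n) for n in('wrist','side','scene')};import pickle;pickle.dump(d,open('w9.pkl','wb'))
a=d['wrist']['frame'][0:250,150:400,::-1];b=cv2.resize(d['side']['frame'][150:230,270:350,::-1],(250,250),interpolation=cv2.INTER_CUBIC);e=cv2.resize(d['scene']['frame'][170:250,270:350,::-1],(250,250),interpolation=cv2.INTER_CUBIC)
cv2.imwrite('pics/c9.png',np.hstack([a,b,e]))
c=d['wrist'];W=cloud(c);f=c['frame'].astype(int)
S=np.array([-np.sin(np.radians(4.7)),np.cos(np.radians(4.7))]);X=np.array([S[1],-S[0]])
Q=W[...,:2]-[.6075,-.031];o=Q@S;l=Q@X;z=W[...,2]
m=(o>-.08)&(o<-.003)&(abs(l)<.02)&(z>.14)&(z<.19)&(np.ptp(f,axis=2)<60)
print('head: along',np.percentile(o[m],[1,99]),'lat',np.percentile(l[m],[1,50,99]),'ztop',np.percentile(z[m],[50,90]))
for k in(-.05,-.03,-.01): mm=m&(abs(o-k)<.005); print(k,np.percentile(l[mm],[2,50,98]).round(4),np.percentile(z[mm],60).round(4))
m=(o>.033)&(o<.08)&(abs(l)<.012)&(z>.155)&(z<.18)&(np.ptp(f,axis=2)<60);print('nose side',m.sum(),np.percentile(o[m],[50,99]) if m.sum() else '')
for n in('scene','side'):
    c2=d[n];W2=cloud(c2);g=c2['frame'].astype(int)
    q=(abs(W2[...,0]-.61)<.09)&(abs(W2[...,1]-.08)<.06)&(W2[...,2]>.06)&(W2[...,2]<.2)&(g.max(2)<95)&(np.ptp(g,axis=2)<25);P=W2[q]
    for _ in range(6):
        ce=P.mean(0);nn=np.linalg.svd(P-ce,full_matrices=False)[2][2];P=P[abs((P-ce)@nn)<.006]
    nn*=np.sign(nn[2]);print(n,len(P),'tilt',np.arctan2(nn[:2]@X,nn[2]))
```

```text
head: along [-0.05604475 -0.0033762 ] lat [-0.00871089  0.00095463  0.00990338] ztop [0.16860573 0.17097684]
-0.05 [-0.0081  0.001   0.01  ] 0.1665
-0.03 [-0.0086  0.001   0.0098] 0.1686
-0.01 [-0.009   0.0003  0.0096] 0.1709
nose side 552 [0.0430866  0.05714501]
scene 207 tilt 0.4863232476916001
side 130 tilt 0.4912046344050766
```

View pics/c9.png

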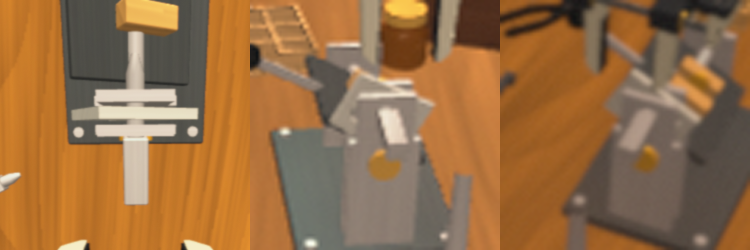

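The views show the pin through both cheeks and the plate, with its head against the outer cheek. It sags slightly within clearance: about 0.1 rad, axis about 3 mm low. The tilt is about 0.49 and the gripper is clear, so I'm handing it in.

```bash
python3 -c "
from plant import *
print(close_job())"
```

```text
the job is handed in; nothing more can be done
None
```

I swung the table to a tilt of about 0.49 rad, pushed the long pin home with its head against the outer cheek, released it and handed the job in at about 29 s. It hangs about 0.1 rad nose-up in the hole clearance (limit 0.14), and no verdict came back.

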